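# Gauge the bore of a turned hub

### The arm

A 6-joint arm with a two-finger parallel gripper is mounted at the origin on the work surface. World frame = base frame: x ahead of the robot, y to its left, z up, the work surface at z = 0. Lengths are in m, angles in rad, forces in N, time in s.
With the tool pointing down it reaches from about 0.25 to 0.775 m from the base axis. Payload 4 kg.
Tool frame: the origin (TCP) lies at the very end of the fingers, on their centre line; the grasp point (between the pads) lies 19 mm behind it (tcp_to_grasp is the distance from the TCP to the grasp point, in m); z points along the fingers, y is the line along which they close (so a half turn about z gives the same grasp; the last joint's range is limited). The gripper opens to 94 mm and grips with 3 to 60 N. Pads are 16 mm wide; open, the fingers measure 119 mm over their backs; the gripper's body (75 mm by 177 mm) begins 78 mm behind the grasp point.
Start: joints at [-1.372, 0.087, 1.371, -0, 1.684, -0.103], TCP at [0.163, -0.525, 0.206] pointing down, gripper open.
Joint ranges: [-3.1, 3.1], [-0.76, 2.03], [0.27, 2.55], [-1.08, 4.22], [0.17, 2.65], [-2.57, 2.57]. Speed limits (rad/s): [2.79, 2.79, 3.14, 3.14, 3.14, 3.14].

### API

Orientations are given as [roll, pitch, yaw] about the fixed x, y, z axes, in that order (R = Rz(yaw) Ry(pitch) Rx(roll)).
In Python, from bench import * gives the robot as it stands.
- The arm moves only by the tool creep_tool, called after "Request:" as name(argument=value, ...) on one line, values as JSON. Schema: {"type":"object","properties":{"ticks":{"type":"array","items":{"type":"number"},"minItems":5,"maxItems":100},"only":{"type":"string"},"quiet":{"type":"boolean"},"lines":{"type":"string"}},"required":["ticks"],"additionalProperties":false}. ticks is one flat list of numbers that holds 1 to 20 rows one after another, with no inner brackets; each row has 5 numbers: the finger opening in m, then dx, dy, dz in m, then a turn about the tool's z in rad; each row shifts and turns the commanded pose from where the row before left it, along the tool's axes as they then stand; what a row does not reach is not made up. A row lasts 1/12 s, in which the tool goes at most 0.0417 m and 0.125 rad, less where a joint would pass 70% of its speed; a pose out of reach is approached as far as the arm can. The fingers move at their own pace and stop on an object; the grip force is fixed at half the most. Time passes only in rows, so rows that do not move let the fingers close. The tool returns the time, the measured TCP pose, the force, the opening and the grip force at its end. only (a regular expression) keeps the lines of the reply that match it, lines (a string "A,B") keeps lines A to B, and quiet returns only ok. Input that does not fit is refused with a message, and nothing moves.
- get_obs(): the state, without advancing time (a new reading comes with each control period).
- snapshot(name): name is "side" or "top" or "wrist"; returns a dict with "color" (420x560x3 uint8, blue, green, red), "fx", "fy", "cx", "cy" (pixels), "extrinsics" (4x4, takes a point from world to camera coordinates). Camera axes: x right, y down, z forward; pixel columns grow to the right and rows downward; lengths in m; the calibration is good to about 2 mm. A picture is of the moment at which its call begins. There is no depth.
- close_job(): hands the job in; it is judged then, once.
The state is a dict: "time": time; "joint_positions": joint angles; "qvel": joint speeds; "joint_torque": joint torques, N m; "tool_pos": TCP position; "ee_rot": TCP orientation; "wrist_force": force on the tool from outside, world axes, zero at the start; "wrist_torque": the same for the moment, N m; "width": finger opening in m; "finger_force": force on a finger pad.
Only numpy, scipy, OpenCV 4.12 (cv2) and the standard library are available. Lean on these libraries where they do the work, as an engineer would, in place of code of your own. Each camera call takes 0.05 s, during which the arm holds its last target. There are 200 camera calls.

### The job

Turn the wooden hub on the checking jig until its metal tag squarely faces the scanner block's window. Then take the gauge rod by its handle from its rest, lower it gently into the hub's guide tube until its collar stops on the tube's mouth, draw it right out again, and finish while still holding it: keep the rod level and still with its tip a few centimetres above the middle of the white reading plate on top of the scanner block, clear of everything. Leave the hub facing the scanner and the other things on the bench where they are.

Things in the scene. Friction and masses are not known exactly. Their poses are not given: they have to be found in the camera images.
- jig: Plywood base board of the checking jig, 130 (x) x 280 (y) x 15 mm, fixed to the bench. Origin at the centre of its underside, z up. The hub stands on a turntable whose vertical axis is at x 0, y +70 mm; the scanner block stands at x 0, y -80 mm.
- hub (a joint): Turning angle of the hub on its turntable about the vertical, rad, positive counter-clockwise from above. 0 = the tag squarely faces the scanner block (tag points along the jig's -y). Free to turn from -2.6 to 2.6; it starts 0.5 to 1.4 away from 0. A light friction (0.06 N m) holds it where it is left.
- tag (a point): Middle of the outer face of the hub's aluminium tag: a plate 18 wide, 60 tall, 4 mm thick on the hub's side, reaching 32 mm from the hub's axis. The hub is a pale wooden cylinder 56 mm in diameter, its flat top 110 mm above the bench, on a steel turntable disc 82 mm wide and 10 mm thick.
- mouth (a point): Centre of the mouth of the steel guide tube, on the hub's axis, 125 mm above the bench. The tube stands 15 mm proud of the hub's top, is vertical, 25 mm outside, 14 mm bore, 100 mm deep. Its frame is the hub's (z up).
- reader (a point): Centre of the white reading plate (62 x 52 mm) on the scanner block's top, 90 mm above the bench. The grey scanner block is 70 (x) x 60 (y) mm; its dark window looks along the jig's +y towards the hub, 120 mm from the hub's axis. Frame z up.
- rod: Gauge rod, loose, 130 g. Origin on its axis at the collar's stop face; +x runs along the rod to the tip. Steel shaft 10 mm thick, 80 mm long, its last 10 mm tapering to 5 mm; brass collar 30 mm across from x -8 to 0; square wooden handle 18 x 18 mm from x -98 to -8 mm, flat sides facing y and z. Starts lying level in its rest, y flats upright, tip away from the robot within 0.3 rad.
- rod_tip (a point): Tip of the gauge rod, on its axis, 80 mm from the collar's stop face. Frame as the rod's. Hint: grip the handle across its y flats with the gripper slanted 45 degrees, fingers pointing down and towards the tip; a half turn about the gripper's own axis then takes the rod from level to upright, tip down, and back.
- rest: Wooden rest fixed to the bench, board 170 x 70 x 12 mm; two slotted posts, 12 mm thick, open upward, at most 68 mm high, carry the rod with its axis 65 mm above the bench: one 50 mm ahead of the collar, one under the handle 90 mm behind it. Origin under the rod's collar, x along the rod.
- hammer: Claw hammer lying flat, a bystander. Leave it alone. Origin on its underside.
- chisel: Wood chisel about 190 mm long lying flat between the jig and the rod rest, a bystander. Leave it alone. Origin on its underside.
- glue: White glue bottle, 60 mm across, 160 mm tall, standing upright, a bystander. Leave it alone. Origin on its underside.
- screws: Clear jar with a steel lid, 70 mm across, 85 mm tall, a bystander. Leave it alone. Origin on its underside.
- tin: Steel can, 84 mm across, 110 mm tall, a bystander. Leave it alone. Origin on its underside.
- offcut: Small wood offcut 80 x 45 x 22 mm, a bystander. Leave it alone. Origin on its underside.
- wrench: Steel wrench lying flat, a bystander. Leave it alone. Origin on its underside.
- tape: Grey tape roll, 84 mm across, 24 mm high, lying flat, a bystander. Leave it alone. Origin on its underside.
There are look-alikes about, which are no part of the job. What is shaped like the rod but green or turquoise is not meant.

How it is judged:
On the way, in this order (a step that is already met when the one before it is completed fails the run):
1. the hub's tag squarely faces the scanner (within 0.15 rad) (value of joint hub between -0.15 and 0.15 rad), for 0.3 s.
2. the gauge rod is fully in the guide tube, collar on the tube's mouth (within 4 mm), tag still facing (all of step 1 and distance between rod and mouth below 0.004 m and angle between the x axis of rod and the z axis of mouth, either way round below 0.1 rad and height (world z) of rod below 0.129 m), for 0.2 s.
3. the rod is drawn right out, its tip at least 5 mm above the tube's mouth (z of rod_tip in the frame of mouth above 0.005 m), for 0.1 s.
At the end, for the whole second after the job is handed in: The program ends with the gripper still holding the rod, at rest: rod level within 0.14 rad, tip within 20 mm (horizontally) of the middle of the reading plate and 15 to 80 mm above it, touching neither jig nor rest, and the hub's tag still facing the scanner within 0.15 rad (all of step 1 and angle between rod's own x axis and vertical between 1.431 and 1.711 rad and horizontal distance between rod_tip and reader below 0.02 m and z of rod_tip in the frame of reader between 0.015 and 0.08 m and contact force between rod and the fingers above 1 N and contact force between rod and jig below 0.3 N and contact force between rod and rest below 0.3 N and linear speed of rod below 0.02 m/s); the arm keeps its last pose, push and grip.
It fails at once if a bystander is moved more than 30 mm (distance of any of hammer, chisel, glue, screws, tin, offcut, wrench, tape from where it was at the start of the episode above 0.03 m).
It fails at once if the rod is pressed against the jig with more than 40 N (contact force between rod and jig above 40 N).
It also fails if it takes over 72 s, if anything falls off the work surface, if the arm or the gripper's body presses on something with over 40 N, if the wrist force passes 120 N, or if a joint passes its speed limit or range.

## Working session

There is one attempt and no reset: what is moved stays moved. The work goes in short steps, Python scripts to look and compute and a tool call to move; the robot and the scene stay as the last step left them, time stands still between calls to the robot, and variables do not carry over. Pictures are saved under pics/ and viewed, at most 10 in all, crops included, and the job is handed in when it is done.

```bash
ls; mkdir -p pics; cat > h.py <<'E'
from bench import *
import numpy as np, cv2
from scipy.spatial.transform import Rotation as R
def grab(n,f):
    s=snapshot(n); cv2.imwrite('pics/'+f+'.png',s['color']); np.savez('pics/'+f+'.npz',**{k:s[k] for k in('fx','fy','cx','cy','extrinsics')}); return s
def cal(f): return np.load('pics/'+f+'.npz')
def ray(c,u,v):
    E=c['extrinsics'];d=E[:3,:3].T@np.array([(u-c['cx'])/c['fx'],(v-c['cy'])/c['fy'],1]);return -E[:3,:3].T@E[:3,3],d/np.linalg.norm(d)
def atz(c,u,v,z):
    o,d=ray(c,u,v);return o+d*(z-o[2])/d[2]
def tri(*obs):
    A=0;b=0
    rs=[ray(*o) for o in obs]
    for o,d in rs:
        P=np.eye(3)-np.outer(d,d);A=A+P;b=b+P@o
    p=np.linalg.solve(A,b)
    return p,[np.linalg.norm((np.eye(3)-np.outer(d,d))@(p-o)) for o,d in rs]
def proj(c,p):
    q=c['extrinsics'][:3,:3]@p+c['extrinsics'][:3,3];return q[0]/q[2]*c['fx']+c['cx'],q[1]/q[2]*c['fy']+c['cy']
E
python3 - <<'E'
from h import *
a=grab('top','top1');b=grab('side','side1');c=grab('wrist','wr1')
cv2.imwrite('pics/top1v.png',cv2.resize(a['color'],(800,600),interpolation=2));cv2.imwrite('pics/side1v.png',cv2.resize(b['color'],(800,600),interpolation=2))
for s in (a,b,c): print(s['fx'],s['cx'],s['cy'],ray(s,280,210))
print(get_obs())
E
```

```text
pics
402.6947140375846 271.9301261019738 210.26037619702433 (array([ 0.47114019, -0.00551418,  1.26975838]), array([ 8.24086287e-02,  4.21782856e-04, -9.96598535e-01]))
397.5032643865707 278.1164060639649 214.47936592735147 (array([0.27786544, 1.08088672, 0.76346322]), array([ 0.244056  , -0.83621336, -0.49110476]))
333.3611474610842 282.19086631016205 209.89829255879042 (array([ 0.23361755, -0.50312166,  0.38339247]), array([-0.24715925, -0.06866514, -0.96653888]))
{'time': 0.15, 'joint_positions': array([-1.37209092e+00,  8.78046046e-02,  1.37187983e+00,  2.18528556e-05,
        1.68358890e+00, -1.03091097e-01]), 'qvel': array([ 5.22162355e-04,  1.97656485e-04, -5.42113960e-03,  5.77950101e-05,
        4.90517390e-04,  4.63702728e-04]), 'joint_torque': array([ 2.08314807e-03, -3.40644872e+01, -3.02792931e+01,  7.17847282e-02,
        3.05241637e-02, -1.13970684e-04]), 'tool_pos': array([ 0.16340625, -0.52473705,  0.20457629]), 'ee_rot': array([-3.13992313e+00, -1.94559206e-04,  3.01798779e-01]), 'wrist_force': array([ 0.0472627 , -0.96406297, -0.1040169 ]), 'wrist_torque': array([-0.06131789, -0.01261425, -0.04365878]), 'finger_force': 0.0, 'width': 0.09384332055474431}
```

View pics/top1v.png

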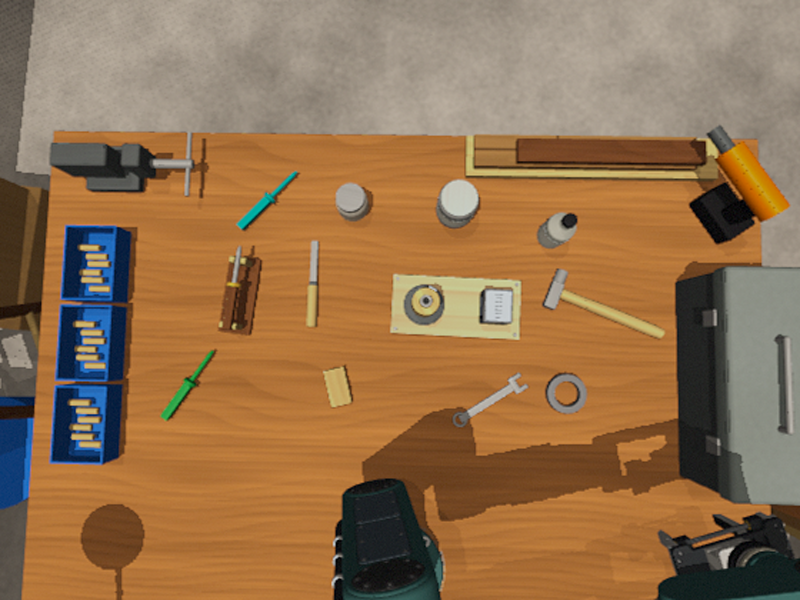

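View pics/side1v.png

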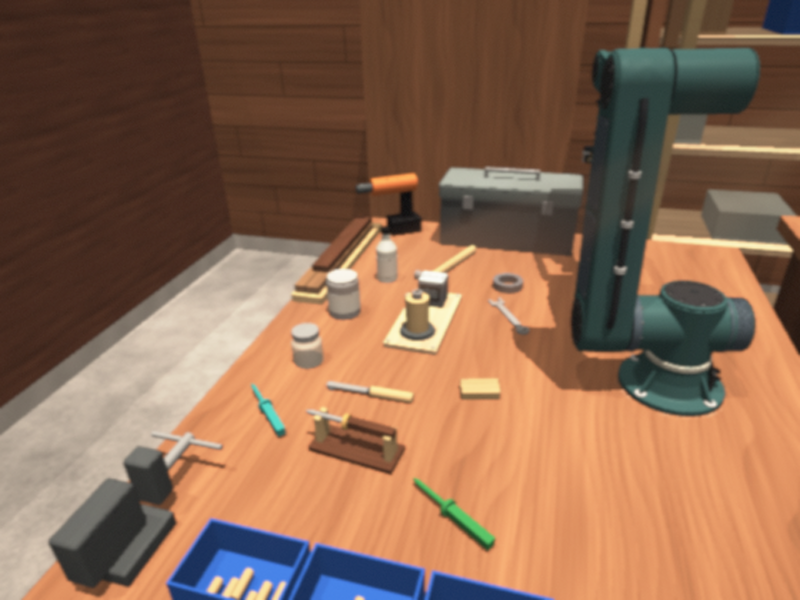

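The top view shows the jig, with the hub at about (426,302) and the scanner at (497,306). There are three rod-shaped things:
- Turquoise at (267,200): a look-alike.
- Green at (188,385): a look-alike.
- Brown handle with steel shaft lying in the rest at (238,285): this fits the description.

I'll confirm it in an enlarged crop.

```bash
python3 - <<'E'
from h import *
t=cv2.imread('pics/top1.png');s=cv2.imread('pics/side1.png')
def cr(i,x,y,w=80,h=60): return cv2.resize(i[y:y+h,x:x+w],(400,300),interpolation=2)
# scale 5
cv2.imwrite('pics/c1.png',np.vstack([np.hstack([cr(t,268,183,100,75),cr(t,128,170)]),np.hstack([cr(s,265,185),cr(s,210,275)])]))
E
```

```text
(no output)
```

View pics/c1.png

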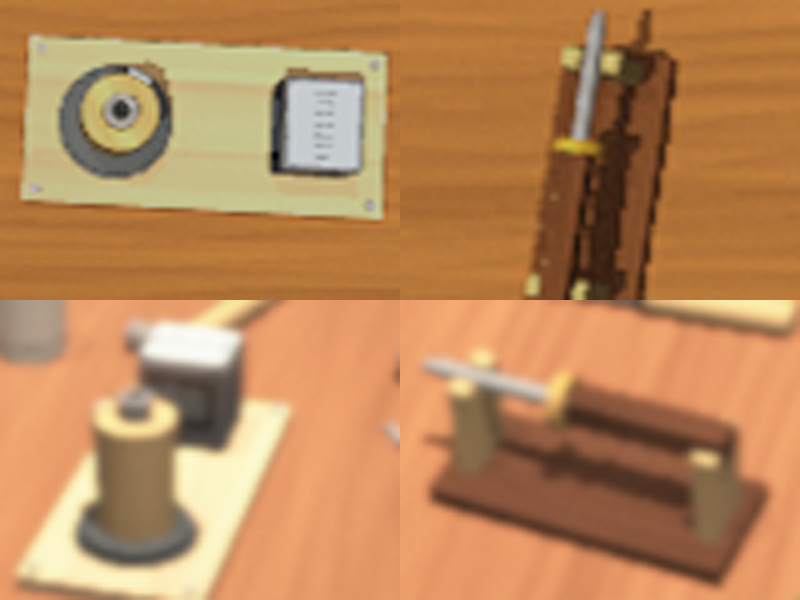

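The crop confirms the brown-handled rod in the rest, with steel shaft and brass collar. The tag is at about 65° counter-clockwise of the scanner direction. Next I measure.

```bash
python3 - <<'E'
from h import *
np.set_printoptions(precision=4,suppress=True)
T=cal('top1');S=cal('side1')
tj=lambda x,y:(T,268+(x+.5)/4-.5,183+(y+.5)/4-.5)
tr=lambda x,y:(T,128+(x-400+.5)/5-.5,170+(y+.5)/5-.5)
sj=lambda x,y:(S,265+(x+.5)/5-.5,185+(y-300+.5)/5-.5)
sr=lambda x,y:(S,210+(x-400+.5)/5-.5,275+(y-300+.5)/5-.5)
C=np.array([atz(*tj(*p),.015) for p in[(30,38),(386,55),(382,217),(22,200)]])
print('corners',C,'sides',np.linalg.norm(C-np.roll(C,-1,0),axis=1));c=C.mean(0)
yv=(C[0]+C[3]-C[1]-C[2]);yv/=np.linalg.norm(yv);print('jig c',c,'yaw',np.arctan2(-yv[0],yv[1]))
print('hub exp',c+.07*yv,'reader exp',c-.08*yv)
print('mouth tri',tri(tj(121,110),sj(135,397)),atz(*tj(121,110),.125))
print('reader',atz(*tj(324,126),.09),tri(tj(324,126),sj(195,338)))
t=atz(*tj(140,73),.1);m=atz(*tj(121,110),.125);print('tag dir',t-m)
for n,a,b in[('tip',(600,12),(425,364)),('collar',(577,147),(560,397)),('rear',(557,290),(735,440))]: print(n,tri(tr(*a),sr(*b)),atz(*tr(*a),.065))
E
```

```text
corners [[ 0.6309  0.0114  0.015 ]
 [ 0.6227 -0.2667  0.015 ]
 [ 0.4964 -0.2639  0.015 ]
 [ 0.5038  0.015   0.015 ]] sides [0.2782 0.1263 0.2791 0.1271]
jig c [ 0.5634 -0.1261  0.015 ] yaw -0.02810966145193198
hub exp [ 0.5654 -0.0561  0.015 ] reader exp [ 0.5612 -0.206   0.015 ]
mouth tri (array([ 0.5675, -0.0558,  0.1245]), [np.float64(0.0010216349592364702), np.float64(0.0010216349592364643)]) [ 0.5664 -0.056   0.125 ]
reader [ 0.5605 -0.206   0.09  ] (array([ 0.5603, -0.205 ,  0.096 ]), [np.float64(0.00025887358184912727), np.float64(0.00025887358184896925)])
tag dir [ 0.0294 -0.0145 -0.025 ]
tip (array([0.681 , 0.3392, 0.0652]), [np.float64(0.0010133499528138057), np.float64(0.0010133499528135277)]) [0.6801 0.3389 0.065 ]
collar (array([0.599 , 0.3491, 0.0683]), [np.float64(0.002094539813693267), np.float64(0.0020945398136931917)]) [0.5973 0.3494 0.065 ]
rear (array([0.5075, 0.3565, 0.0667]), [np.float64(0.0031270927650605867), np.float64(0.003127092765060559)]) [0.5106 0.3578 0.065 ]
```

The numbers agree with the text: mouth z 0.1245, rod z about 0.066, board 279x127 mm. The hub is at about +1.14 rad. I'll move over the hub with the closing line across the tag direction (yaw about 2.68).

Request:
creep_tool(ticks=[0.094, 0.0328, -0.0205, 0, 0, 0.094, 0.0328, -0.0205, 0, 0, 0.094, 0.0328, -0.0205, 0, 0, 0.094, 0.0328, -0.0205, 0, 0, 0.094, 0.0328, -0.0205, 0, 0, 0.094, 0.0328, -0.0205, 0, 0, 0.094, 0.0328, -0.0205, 0, 0, 0.094, 0.0328, -0.0205, 0, 0, 0.094, 0.0328, -0.0205, 0, 0, 0.094, 0.0328, -0.0205, 0, 0, 0.094, 0.0328, -0.0205, 0, 0, 0.094, 0.0328, -0.0205, 0, 0, 0.094, 0.0328, -0.0205, 0, 0, 0.094, 0.0328, -0.0205, 0, 0, 0.094, 0.0328, -0.0205, 0, 0, 0.094, 0.0328, -0.0205, 0, 0])

```text
time: 1.48
tool_pos: [0.5678, -0.0542, 0.2051]
ee_rot: [-3.142, 0.001, 0.302]
wrist_force: [0.4, -0.8, 0.1]
width: 0.0942
finger_force: 0.0
```

Request:
creep_tool(ticks=[0.094, 0, 0, 0, -0.125, 0.094, 0, 0, 0, -0.125, 0.094, 0, 0, 0, -0.125, 0.094, 0, 0, 0, -0.125, 0.094, 0, 0, 0, -0.125, 0.094, 0, 0, 0, -0.125, 0.094, 0, 0, 0, -0.125, 0.094, 0, 0, 0, -0.125, 0.094, 0, 0, 0, -0.125, 0.094, 0, 0, 0, -0.125, 0.094, 0, 0, 0, -0.125, 0.094, 0, 0, 0, -0.125, 0.094, 0, 0, 0, -0.125, 0.094, 0, 0, 0, -0.125, 0.094, 0, 0, 0, -0.125, 0.094, 0, 0, 0, -0.125, 0.094, 0, 0, 0, -0.125, 0.094, 0, 0, 0, -0.125, 0.094, 0, 0, 0, -0.125, 0.094, 0, 0, 0, 0])

```text
time: 3.15
tool_pos: [0.5669, -0.056, 0.2049]
ee_rot: [-3.141, -0.001, 2.679]
wrist_force: [0.8, -0.3, -0.3]
width: 0.0944
finger_force: 0.0
```

```bash
python3 - <<'E'
from h import *
o=get_obs();print(o['joint_positions'],o['tool_pos'],o['ee_rot'],o['time'])
c=grab('wrist','wr2');print(proj(c,np.array([.5665,-.056,.125])),proj(c,np.array([.5605,-.206,.09])))
E
```

```text
[-1.97882378e-01  1.31846642e-01  1.32287536e+00 -1.23877551e-04
  1.68781982e+00 -1.30590482e+00] [ 0.566852   -0.05597489  0.20492959] [-3.14122541e+00 -8.83844408e-04  2.67880420e+00] 3.15
(np.float64(282.620328590782), np.float64(217.13497025269723)) (np.float64(139.42449807164945), np.float64(268.7822120498407))
```

View pics/wr2.png

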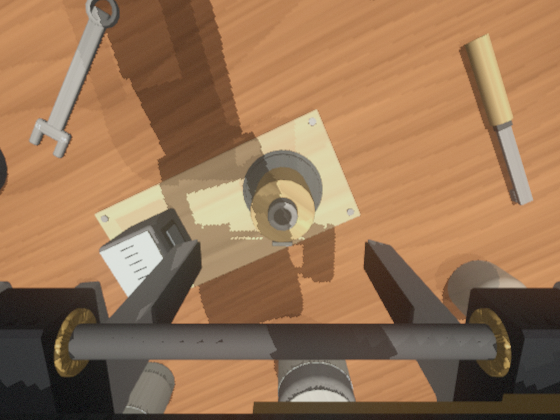

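The wrist view shows the tube mouth at (282,214), about 1 mm from the prediction. The tag is at (283,243), squarely on the tool's x axis, so the fingers straddle it. Descending and gripping the hub.

Request:
creep_tool(ticks=[0.094, 0, 0, 0.02, 0, 0.094, 0, 0, 0.02, 0, 0.094, 0, 0, 0.02, 0, 0.094, 0, 0, 0.02, 0, 0.094, 0, 0, 0.02, 0, 0.094, 0, 0, 0.02, 0, 0.094, 0, 0, 0.02, 0, 0.094, 0, 0, 0, 0, 0.05, 0, 0, 0, 0, 0.05, 0, 0, 0, 0, 0.05, 0, 0, 0, 0, 0.05, 0, 0, 0, 0, 0.05, 0, 0, 0, 0, 0.05, 0, 0, 0, 0, 0.05, 0, 0, 0, 0, 0.05, 0, 0, 0, 0])

```text
time: 4.53
tool_pos: [0.5674, -0.0563, 0.0663]
ee_rot: [-3.141, 0.001, 2.677]
wrist_force: [-0.6, -1.4, 2.8]
width: 0.0546
finger_force: 30.0
```

Request:
creep_tool(ticks=[0.05, 0, 0, 0, 0.1, 0.05, 0, 0, 0, 0.1, 0.05, 0, 0, 0, 0.1, 0.05, 0, 0, 0, 0.1, 0.05, 0, 0, 0, 0.1, 0.05, 0, 0, 0, 0.1, 0.05, 0, 0, 0, 0.1, 0.05, 0, 0, 0, 0.1, 0.05, 0, 0, 0, 0.1, 0.05, 0, 0, 0, 0.1, 0.05, 0, 0, 0, 0.1, 0.05, 0, 0, 0, 0.04, 0.05, 0, 0, 0, 0, 0.05, 0, 0, 0, 0, 0.05, 0, 0, 0, 0, 0.05, 0, 0, 0, 0])

```text
time: 5.87
tool_pos: [0.5667, -0.0567, 0.0663]
ee_rot: [-3.141, 0.001, 1.538]
wrist_force: [-3.4, -1.5, 5.7]
width: 0.0549
finger_force: 30.0
```

Request:
creep_tool(ticks=[0.094, 0, 0, 0, 0, 0.094, 0, 0, 0, 0, 0.094, 0, 0, 0, 0, 0.094, 0, 0, 0, 0, 0.094, 0, 0, 0, 0, 0.094, 0, 0, 0, 0, 0.094, 0, 0, -0.025, 0, 0.094, 0, 0, -0.025, 0, 0.094, 0, 0, -0.025, 0, 0.094, 0, 0, -0.025, 0, 0.094, 0, 0, -0.025, 0, 0.094, 0, 0, -0.025, 0, 0.094, 0, 0, 0, 0])

```text
time: 6.95
tool_pos: [0.5697, -0.0564, 0.2221]
ee_rot: [3.13, 0.002, 1.537]
wrist_force: [0.3, 0.3, 1.6]
width: 0.0937
finger_force: 0.0
```

```bash
python3 - <<'E'
from h import *
c=grab('wrist','wr3');a=grab('top','top3')
i=c['color'];b=a['color'][183:258,268:368]
cv2.imwrite('pics/c3.png',np.hstack([i[60:360],cv2.resize(b,(240,300),interpolation=2)]) if 0 else cv2.resize(i[110:320,80:360],(800,600),interpolation=2))
print(get_obs()['joint_positions'])
E
```

```text
[-1.97792589e-01  1.29014683e-01  1.30338905e+00 -2.63835663e-05
  1.70651094e+00 -1.63948678e-01]
```

View pics/c3.png

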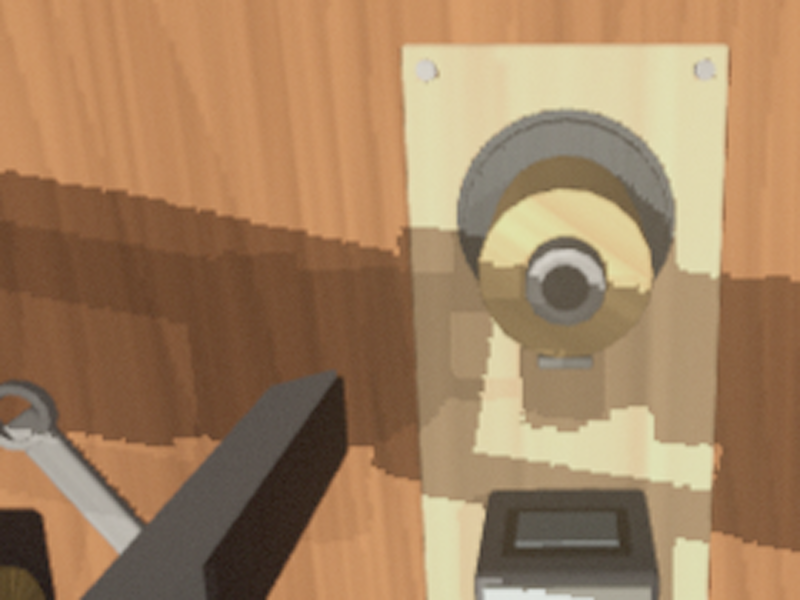

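The tag at (565,362) sits straight below the hub centre (566,285) and square to the scanner window, so step 1 is met. Rows can't tilt the tool directly, so I'll see whether stretching past the reach limit slants it outward, in the rod's direction.

Request:
creep_tool(ticks=[0.094, 0, 0, -0.008, -0.125, 0.094, 0, 0, -0.008, -0.125, 0.094, 0, 0, -0.008, -0.125, 0.094, 0, 0, -0.008, -0.125, 0.094, 0, 0, -0.008, -0.125, 0.094, 0, 0, -0.008, -0.125, 0.094, 0, 0, -0.008, -0.125, 0.094, 0, 0, -0.008, -0.125, 0.094, 0, 0, -0.008, -0.125, 0.094, 0, 0, -0.008, -0.125, 0.094, 0, 0, -0.008, -0.125, 0.094, 0, 0, -0.008, -0.125, 0.094, -0.04, 0, 0, 0, 0.094, -0.04, 0, 0, 0, 0.094, -0.04, 0, 0, 0, 0.094, -0.04, 0, 0, 0, 0.094, -0.04, 0, 0, 0, 0.094, -0.04, 0, 0, 0])

```text
time: 8.55
tool_pos: [0.7901, -0.0796, 0.299]
ee_rot: [3.141, 0.009, 3.037]
wrist_force: [41.6, -3.0, 57.4]
width: 0.094
finger_force: 0.0
```

```bash
python3 -c "
from h import *
o=get_obs();print(o['joint_positions'],o['tool_pos'],o['ee_rot'])"
```

```text
[-1.72170173e-01  7.57158895e-01  2.73444350e-01  1.15743273e-03
  2.10174535e+00 -1.63764121e+00] [ 0.7901106  -0.07958915  0.2989957 ] [3.1412197  0.00929001 3.03685632]
```

Request:
creep_tool(ticks=[0.094, -0.04, 0, 0, 0, 0.094, -0.04, 0, 0, 0, 0.094, -0.04, 0, 0, 0, 0.094, 0, 0, 0, 0, 0.094, 0, 0, 0, 0])

```text
time: 8.97
tool_pos: [0.8354, -0.0846, 0.26]
ee_rot: [3.141, 0.074, 3.037]
wrist_force: [0.1, -0.7, -0.5]
width: 0.0939
finger_force: 0.0
```

```bash
python3 -c "
from h import *
o=get_obs();print(o['joint_positions'],o['tool_pos'],o['ee_rot'])"
```

```text
[-0.17069361  0.80391551  0.27863397  0.00607025  1.98571657 -1.63403385] [ 0.83541022 -0.08458921  0.25998167] [3.14087064 0.07352604 3.0367608 ]
```

Stretching does slant the tool outward (pitch +0.074). I'll continue gently.

Request:
creep_tool(ticks=[0.094, -0.03, 0, -0.005, 0, 0.094, -0.03, 0, -0.005, 0, 0.094, -0.03, 0, -0.005, 0, 0.094, -0.03, 0, -0.005, 0, 0.094, -0.03, 0, -0.005, 0, 0.094, -0.03, 0, -0.005, 0, 0.094, 0, 0, 0, 0])

```text
time: 9.55
tool_pos: [0.8895, -0.0908, 0.25]
ee_rot: [3.141, 0.204, 3.037]
wrist_force: [-0.1, -0.3, -0.6]
width: 0.094
finger_force: 0.0
```

```bash
python3 -c "
from h import *
o=get_obs();print(o['joint_positions'],o['tool_pos'],o['ee_rot'])"
```

```text
[-0.17052561  0.8256953   0.27543927  0.01449567  1.83739021 -1.63128761] [ 0.88947917 -0.09075836  0.25004954] [3.14086936 0.20351424 3.0367281 ]
```

Request:
creep_tool(ticks=[0.094, -0.04, 0, -0.005, 0, 0.094, -0.04, 0, -0.005, 0, 0.094, -0.04, 0, -0.005, 0, 0.094, -0.04, 0, -0.005, 0, 0.094, -0.04, 0, -0.005, 0, 0.094, -0.04, 0, -0.005, 0, 0.094, -0.04, 0, -0.005, 0, 0.094, -0.04, 0, -0.005, 0, 0.094, -0.04, 0, -0.005, 0, 0.094, -0.04, 0, -0.005, 0, 0.094, 0, 0, 0, 0])

```text
time: 10.47
tool_pos: [0.9812, -0.1012, 0.2868]
ee_rot: [3.14, 0.489, 3.036]
wrist_force: [-1.1, -0.5, 1.4]
width: 0.0938
finger_force: 0.0
```

```bash
python3 -c "
from h import *
o=get_obs();print(o['joint_positions'],o['tool_pos'],o['ee_rot'])"
```

```text
[-0.1717456   0.82310563  0.27378025  0.03258106  1.55711142 -1.63010688] [ 0.98124331 -0.10116433  0.28678062] [3.14027471 0.4886006  3.03648749]
```

Request:
creep_tool(ticks=[0.094, -0.04, 0, -0.005, 0, 0.094, -0.04, 0, -0.005, 0, 0.094, -0.04, 0, -0.005, 0, 0.094, -0.04, 0, -0.005, 0, 0.094, -0.04, 0, -0.005, 0, 0.094, -0.04, 0, -0.005, 0, 0.094, -0.04, 0, -0.005, 0, 0.094, 0, 0, 0, 0])

```text
time: 11.13
tool_pos: [1.0154, -0.1052, 0.366]
ee_rot: [3.14, 0.687, 3.036]
wrist_force: [-0.8, -0.3, 0.3]
width: 0.094
finger_force: 0.0
```

```bash
python3 -c "
from h import *
o=get_obs();print(o['joint_positions'],o['tool_pos'],o['ee_rot'])"
```

```text
[-0.1743221   0.77264132  0.27375632  0.04598518  1.40984471 -1.63151325] [ 1.01536779 -0.10519017  0.3660489 ] [3.13988482 0.68677435 3.03620203]
```

Request:
creep_tool(ticks=[0.094, -0.04, 0, 0, 0, 0.094, -0.04, 0, 0, 0, 0.094, -0.04, 0, 0, 0, 0.094, 0, 0, 0, 0])

```text
time: 11.47
tool_pos: [1.03, -0.1069, 0.3956]
ee_rot: [3.139, 0.768, 3.036]
wrist_force: [-1.0, -0.3, 0.4]
width: 0.0942
finger_force: 0.0
```

```bash
python3 -c "
from h import *
o=get_obs();print(o['joint_positions'],o['tool_pos'],o['ee_rot'])"
```

```text
[-0.175214    0.75933238  0.27376081  0.05175144  1.34203668 -1.63252106] [ 1.03004961 -0.10692899  0.39555399] [3.13940186 0.76807363 3.03580508]
```

Request:
creep_tool(ticks=[0.094, -0.026, 0, 0, 0, 0.094, 0, 0, 0, 0, 0.094, 0, 0, 0, 0])

```text
time: 11.72
tool_pos: [1.0321, -0.1072, 0.4011]
ee_rot: [3.139, 0.782, 3.036]
wrist_force: [-0.2, -0.7, 0.7]
width: 0.0941
finger_force: 0.0
```

```bash
python3 - <<'E'
from h import *
o=get_obs();print(o['joint_positions'],o['tool_pos'],o['ee_rot']);print(R.from_euler('xyz',o['ee_rot']).as_matrix().round(3))
E
```

```text
[-0.17541899  0.75639146  0.27411519  0.05281459  1.33074984 -1.63280694] [ 1.03212221 -0.10719244  0.40111753] [3.13933258 0.78198315 3.03579532]
[[-0.706  0.104  0.701]
 [ 0.075  0.995 -0.072]
 [-0.705  0.002 -0.71 ]]
```

The slant is 44.8° with tool y horizontal, and the azimuth (-0.106) matches the rod. Moving above the handle.

Request:
creep_tool(ticks=[0.094, 0.0262, 0.0204, -0.0097, 0, 0.094, 0.0262, 0.0204, -0.0097, 0, 0.094, 0.0262, 0.0204, -0.0097, 0, 0.094, 0.0262, 0.0204, -0.0097, 0, 0.094, 0.0262, 0.0204, -0.0097, 0, 0.094, 0.0262, 0.0204, -0.0097, 0, 0.094, 0.0262, 0.0204, -0.0097, 0, 0.094, 0.0262, 0.0204, -0.0097, 0, 0.094, 0.0262, 0.0204, -0.0097, 0, 0.094, 0.0262, 0.0204, -0.0097, 0, 0.094, 0.0262, 0.0204, -0.0097, 0, 0.094, 0.0262, 0.0204, -0.0097, 0, 0.094, 0.0262, 0.0204, -0.0097, 0, 0.094, 0.0262, 0.0204, -0.0097, 0, 0.094, 0.0262, 0.0204, -0.0097, 0, 0.094, 0.0262, 0.0204, -0.0097, 0, 0.094, 0.0262, 0.0204, -0.0097, 0, 0.094, 0.0262, 0.0204, -0.0097, 0, 0.094, 0.0262, 0.0204, -0.0097, 0, 0.094, 0.0262, 0.0204, -0.0097, 0])

```text
time: 13.38
tool_pos: [0.57, 0.3507, 0.1711]
ee_rot: [3.138, 0.781, 3.035]
wrist_force: [1.3, 1.0, 0.5]
width: 0.0941
finger_force: 0.0
```

Request:
creep_tool(ticks=[0.094, 0, 0, 0, 0, 0.094, 0, 0, 0, 0])

```text
time: 13.55
tool_pos: [0.5699, 0.3511, 0.1701]
ee_rot: [3.141, 0.78, 3.041]
wrist_force: [1.2, -0.8, -0.2]
width: 0.0941
finger_force: 0.0
```

```bash
python3 - <<'E'
from h import *
o=get_obs();print(o['joint_positions'],o['tool_pos'],o['ee_rot']);print(R.from_euler('xyz',o['ee_rot']).as_matrix().round(3))
c=grab('wrist','wr4');print([proj(c,np.array(p)) for p in[(.680,.339,.065),(.6005,.3475,.065),(.509,.357,.065)]])
E
```

```text
[ 0.74422348  0.03818555  1.6983772  -0.7000077   0.95498034 -0.44226433] [0.56994608 0.35112098 0.17014782] [3.14140666 0.77974475 3.04058527]
[[-0.707  0.101  0.7  ]
 [ 0.072  0.995 -0.071]
 [-0.703  0.    -0.711]]
[(np.float64(281.2062520750557), np.float64(202.37544600909527)), (np.float64(281.6240512199315), np.float64(150.74442804945886)), (np.float64(281.987630588916), np.float64(45.83318516996951))]
```

View pics/wr4.png

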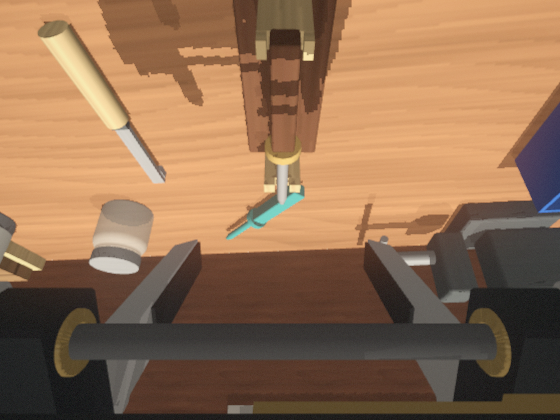

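The wrist view shows the collar at (283,152), the tip at (282,202) and the handle rear at (285,35). All are within 3 px of the prediction, and the rod lies between the fingers. Descending and gripping.

Request:
creep_tool(ticks=[0.094, 0.014, 0.0002, 0.0139, 0, 0.094, 0.014, 0.0002, 0.0139, 0, 0.094, 0.014, 0.0002, 0.0139, 0, 0.094, 0.014, 0.0002, 0.0139, 0, 0.094, 0.014, 0.0002, 0.0139, 0, 0.094, 0.014, 0.0002, 0.0139, 0, 0.094, 0, 0, 0, 0])

```text
time: 14.18
tool_pos: [0.5699, 0.3478, 0.0483]
ee_rot: [-3.137, 0.776, 3.037]
wrist_force: [-0.9, -1.2, -0.6]
width: 0.0943
finger_force: 0.0
```

Request:
creep_tool(ticks=[0.01, 0, 0, 0, 0, 0.01, 0, 0, 0, 0, 0.01, 0, 0, 0, 0, 0.01, 0, 0, 0, 0, 0.01, 0, 0, 0, 0, 0.01, 0, 0, 0, 0, 0.01, 0, 0, 0, 0, 0.01, 0, 0, 0, 0, 0.01, 0, 0, 0, 0, 0.01, 0, 0, 0, 0, 0.01, 0, 0, 0, 0, 0.01, 0, 0, 0, 0, 0.01, 0, 0, 0, 0, 0.01, 0, 0, 0, 0])

```text
time: 15.35
tool_pos: [0.5705, 0.3513, 0.0528]
ee_rot: [3.139, 0.781, 3.036]
wrist_force: [0.5, -0.1, -1.4]
width: 0.0177
finger_force: 30.0
```

Request:
creep_tool(ticks=[0.01, -0.006, 0, -0.006, 0, 0.01, -0.014, 0, -0.0142, 0, 0.01, -0.018, 0, -0.0182, 0, 0.01, -0.018, 0, -0.0182, 0, 0.01, -0.018, 0, -0.0182, 0, 0.01, -0.018, 0, -0.0182, 0, 0.01, -0.018, 0, -0.0182, 0, 0.01, -0.018, 0, -0.0182, 0, 0.01, -0.01, 0, -0.01, 0, 0.01, 0, 0, 0, 0, 0.01, 0, 0, 0, 0])

```text
time: 16.27
tool_pos: [0.5702, 0.3509, 0.2494]
ee_rot: [3.138, 0.781, 3.034]
wrist_force: [-0.5, 0.1, -1.5]
width: 0.0176
finger_force: 30.0
```

```bash
python3 - <<'E'
from h import *
o=get_obs();print(o['joint_positions'],o['wrist_force'])
c=grab('wrist','wr5');T=grab('top','top5');S=grab('side','side5')
g=o['tool_pos']-.019*R.from_euler('xyz',o['ee_rot']).as_matrix()[:,2];print('grasp',g)
cs=[]
for s in (T,S):
    u,v=[int(round(q)) for q in proj(s,g+np.array([.04,0,0]))]
    print(u-50,v-56); cs.append(cv2.resize(s['color'][v-56:v+56,u-50:u+50],(400,448),interpolation=2))
cv2.imwrite('pics/c5.png',np.hstack(cs))
E
```

```text
[ 0.74440891 -0.01280553  1.58850567 -0.6399452   1.08147241 -0.55397508] [-0.51818169  0.06815154 -1.50987317]
grasp [0.55688203 0.35229829 0.26285454]
89 135
187 176
```

View pics/c5.png

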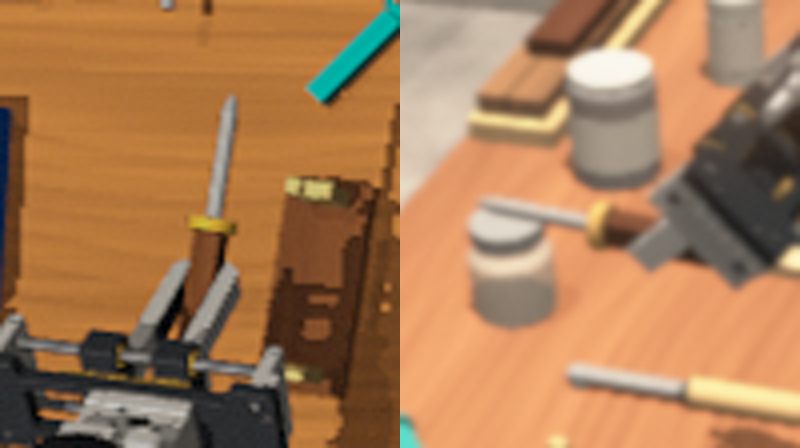

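The rod is held and level: tip at crop top (231,98) and side (484,203), collar at top (212,224) and side (598,222). Triangulating it, then planning the move and half turn over the hub.

```bash
cat >> h.py <<'E'
MOUTH=np.array([.5668,-.0562,.125]); READER=np.array([.5608,-.206,.09])
def state():
    o=get_obs();return o,o['tool_pos'],R.from_euler('xyz',o['ee_rot']).as_matrix()
E
python3 - <<'E'
from h import *
np.set_printoptions(precision=4,suppress=True)
T=cal('top5');S=cal('side5')
t=lambda x,y:(T,89+(x+.5)/4-.5,135+(y+.5)/4-.5)
s=lambda x,y:(S,187+(x-400+.5)/4-.5,176+(y+.5)/4-.5)
o,p,M=state()
a,ra=tri(t(231,98),s(484,203));b,rb=tri(t(212,224),s(598,222));d=(a-b)/np.linalg.norm(a-b)
print(a,ra,b,rb,np.linalg.norm(a-b),'elev',d[2],'yaw',np.arctan2(d[1],d[0]))
g=p-.019*M[:,2]
print('tip along from grasp',(a-g)@d,'perp',(a-g)-((a-g)@d)*d)
D=M.T@d;print('rod dir in tool',D,'tip in tool',M.T@(a-p))
print('after half turn, rod dir', M@np.diag([-1,-1,1])@D)
E
```

```text
[0.6788 0.3396 0.2583] [np.float64(0.00017581656653569403), np.float64(0.00017581656653587095)] [0.599  0.3477 0.2612] [np.float64(0.001991659498067773), np.float64(0.0019916594980677062)] 0.08021474920861126 elev -0.03637723006423942 yaw -0.10138976086235518
tip along from grasp 0.1230836532959619 perp [0.0002 0.0005 0.0038]
rod dir in tool [-0.687   0.0033  0.7267] tip in tool [-0.0873  0.0009  0.0679]
after half turn, rod dir [ 0.0191 -0.0072 -0.9998]
```

Request:
creep_tool(ticks=[0.01, -0.0039, -0.0253, 0.0006, 0, 0.01, -0.0039, -0.0253, 0.0006, 0, 0.01, -0.0039, -0.0253, 0.0006, 0, 0.01, -0.0039, -0.0253, 0.0006, 0, 0.01, -0.0039, -0.0253, 0.0006, 0, 0.01, -0.0039, -0.0253, 0.0006, 0, 0.01, -0.0039, -0.0253, 0.0006, 0, 0.01, -0.0039, -0.0253, 0.0006, 0, 0.01, -0.0039, -0.0253, 0.0006, 0, 0.01, -0.0039, -0.0253, 0.0006, 0, 0.01, -0.0039, -0.0253, 0.0006, 0, 0.01, -0.0039, -0.0253, 0.0006, 0, 0.01, -0.0039, -0.0253, 0.0006, 0, 0.01, -0.0039, -0.0253, 0.0006, 0, 0.01, -0.0039, -0.0253, 0.0006, 0, 0.01, -0.0039, -0.0253, 0.0006, 0, 0.01, 0, 0, 0, 0, 0.01, 0, 0, 0, 0])

```text
time: 17.92
tool_pos: [0.5782, -0.0589, 0.2827]
ee_rot: [3.138, 0.777, 3.031]
wrist_force: [-1.3, 0.2, -2.3]
width: 0.0179
finger_force: 30.0
```

Request:
creep_tool(ticks=[0.01, 0, 0, 0, 0.125, 0.01, 0, 0, 0, 0.125, 0.01, 0, 0, 0, 0.125, 0.01, 0, 0, 0, 0.125, 0.01, 0, 0, 0, 0.125, 0.01, 0, 0, 0, 0.125, 0.01, 0, 0, 0, 0.125, 0.01, 0, 0, 0, 0.125, 0.01, 0, 0, 0, 0.125, 0.01, 0, 0, 0, 0.125, 0.01, 0, 0, 0, 0.125, 0.01, 0, 0, 0, 0.125])

```text
time: 18.92
tool_pos: [0.5785, -0.0553, 0.2834]
ee_rot: [2.365, 0.043, 1.515]
wrist_force: [-0.1, -1.2, -1.9]
width: 0.0179
finger_force: 30.0
```

Request:
creep_tool(ticks=[0.01, 0, 0, 0, 0.125, 0.01, 0, 0, 0, 0.125, 0.01, 0, 0, 0, 0.125, 0.01, 0, 0, 0, 0.125, 0.01, 0, 0, 0, 0.125, 0.01, 0, 0, 0, 0.125, 0.01, 0, 0, 0, 0.125, 0.01, 0, 0, 0, 0.125, 0.01, 0, 0, 0, 0.125, 0.01, 0, 0, 0, 0.125, 0.01, 0, 0, 0, 0.125, 0.01, 0, 0, 0, 0.125, 0.01, 0, 0, 0, 0.125, 0.01, 0, 0, 0, 0.0166, 0.01, 0, 0, 0, 0, 0.01, 0, 0, 0, 0])

```text
time: 20.25
tool_pos: [0.5788, -0.0561, 0.2845]
ee_rot: [-3.141, -0.78, -0.101]
wrist_force: [0.1, -0.0, -0.6]
width: 0.0177
finger_force: 30.0
```

```bash
python3 - <<'E'
from h import *
np.set_printoptions(precision=4,suppress=True)
o,p,M=state();print(o['joint_positions'],M);g=p-.019*M[:,2];print('grasp',g)
W=grab('wrist','wr6');T=grab('top','top6');S=grab('side','side6')
def cr(s,q,f):
    u,v=[int(round(z)) for z in proj(s,q)];w,h=400//f//2,600//f//2;print(u-w,v-h);return cv2.resize(s['color'][v-h:v+h,u-w:u+w],(400,600),interpolation=2)
q=np.array([g[0],g[1],.2])
cv2.imwrite('pics/c6.png',np.hstack([cr(S,q,5),cr(W,q,4) ]))
E
```

```text
[-0.2632 -0.4092  1.8414  0.1409  0.9413  1.3719] [[ 0.7076 -0.101   0.6993]
 [-0.072  -0.9949 -0.0709]
 [ 0.7029 -0.0002 -0.7113]]
grasp [ 0.5655 -0.0548  0.298 ]
252 124
232 236
```

View pics/c6.png

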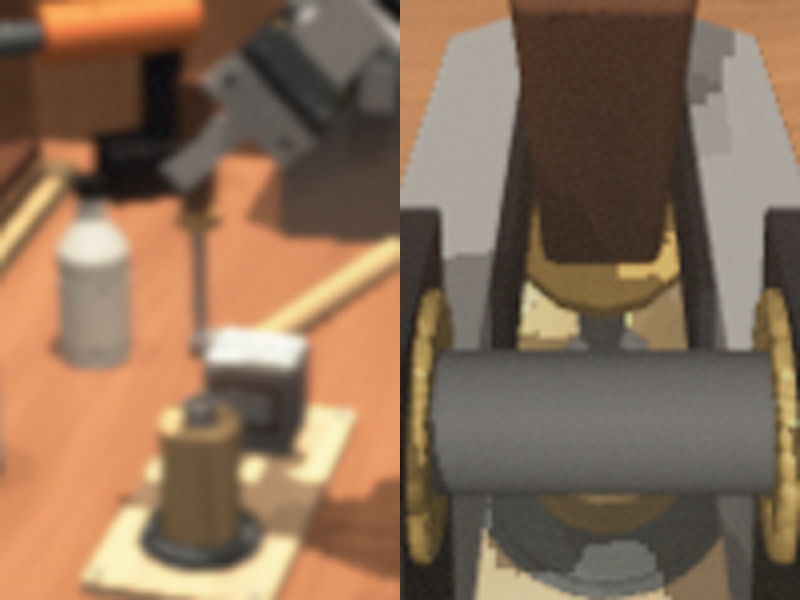

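The upright rod shows at side crop x about 200 (collar (197,215), tip about (200,350)), above the tube mouth at (202,400). Checking the lateral offset numerically.

```bash
python3 - <<'E'
from h import *
np.set_printoptions(precision=2,suppress=True)
S=cal('side6');g=np.array([.5655,-.0548,.298]);s=cv2.imread('pics/side6.png').astype(int)
r=np.array([.9,.25,0])
print('pred collar',proj(S,g-[0,0,.047]),'tip',proj(S,g-[0,0,.1225]),'mouth',proj(S,MOUTH),'px/m',np.subtract(proj(S,MOUTH+[.01,0,0]),proj(S,MOUTH)),np.subtract(proj(S,MOUTH+[0,.01,0]),proj(S,MOUTH)))
for v in (172,176,180,184,188,190,192,194,203,204,205,206):
    print(v,s[v,284:302].sum(1)//3)
E
```

```text
pred collar (np.float64(292.1752504746164), np.float64(169.43602106199637)) tip (np.float64(292.31527756265496), np.float64(190.59694948262413)) mouth (np.float64(292.1297390724826), np.float64(203.8439454575329)) px/m [-2.89 -0.33] [-0.73  1.4 ]
172 [153 153 153 154 150 137 113  97 106 132 153 160 161 161 162 162 160 158]
176 [157 159 160 160 159 150 127 105 108 134 154 162 163 161 161 159 157 156]
180 [162 162 162 162 161 152 129 107 110 134 154 159 157 157 156 156 157 157]
184 [162 164 165 165 161 151 131 112 110 129 149 156 157 156 157 158 159 158]
188 [166 164 163 163 161 156 138 117 115 133 152 162 166 171 171 167 164 164]
190 [163 162 163 161 159 156 147 134 139 161 183 200 220 233 236 233 230 229]
192 [161 161 161 160 157 147 134 131 139 160 189 220 234 239 241 241 240 240]
194 [158 160 160 159 156 141 114 105 126 173 219 237 242 243 244 243 240 238]
203 [161 160 159 158 155 145 129 115 107  98  92  89  87  84  82  80  76  74]
204 [160 162 160 155 144 127 114 112 108 102 101 100  98  92  85  81  79  78]
205 [166 173 176 166 143 118 115 121 116 105  97 104 108 103  93  85  80  78]
206 [180 194 202 191 158 116 102 106 102  92  88 100 108 108  99  91  82  77]
```

The rod sits about 1.2 mm too far in +x. I'll correct that while lowering the tip just into the mouth.

Request:
creep_tool(ticks=[0.01, -0.0079, 0, 0.0077, 0, 0.01, -0.0079, 0, 0.0077, 0, 0.01, -0.0079, 0, 0.0077, 0, 0.01, -0.0079, 0, 0.0077, 0, 0.01, -0.0079, 0, 0.0077, 0, 0.01, 0, 0, 0, 0, 0.01, 0, 0, 0, 0])

```text
time: 20.98
tool_pos: [0.5776, -0.0568, 0.2285]
ee_rot: [-3.139, -0.779, -0.107]
wrist_force: [-0.0, 0.6, -0.8]
width: 0.0179
finger_force: 30.0
```

Request:
creep_tool(ticks=[0.01, -0.0035, 0, 0.0036, 0, 0.01, -0.0035, 0, 0.0036, 0, 0.01, -0.0035, 0, 0.0036, 0, 0.01, -0.0035, 0, 0.0036, 0, 0.01, 0, 0, 0, 0, 0.01, 0, 0, 0, 0])

```text
time: 21.48
tool_pos: [0.578, -0.0568, 0.2096]
ee_rot: [-3.139, -0.78, -0.106]
wrist_force: [-0.2, -0.2, -1.0]
width: 0.0179
finger_force: 30.0
```

The tip is about 24 mm inside with no force. Continuing down.

Request:
creep_tool(ticks=[0.01, -0.0035, 0, 0.0036, 0, 0.01, -0.0035, 0, 0.0036, 0, 0.01, -0.0035, 0, 0.0036, 0, 0.01, -0.0035, 0, 0.0036, 0, 0.01, -0.0035, 0, 0.0036, 0, 0.01, -0.0035, 0, 0.0036, 0, 0.01, -0.0035, 0, 0.0036, 0, 0.01, -0.0035, 0, 0.0036, 0, 0.01, -0.0035, 0, 0.0036, 0, 0.01, 0, 0, 0, 0, 0.01, 0, 0, 0, 0])

```text
time: 22.4
tool_pos: [0.5785, -0.0568, 0.1644]
ee_rot: [-3.139, -0.78, -0.106]
wrist_force: [-0.1, -0.7, -0.7]
width: 0.018
finger_force: 30.0
```

Request:
creep_tool(ticks=[0.01, -0.0014, 0, 0.0014, 0, 0.01, -0.0014, 0, 0.0014, 0, 0.01, -0.0007, 0, 0.0007, 0, 0.01, 0, 0, 0, 0])

```text
time: 22.73
tool_pos: [0.5786, -0.0568, 0.1598]
ee_rot: [-3.139, -0.781, -0.106]
wrist_force: [0.1, 1.1, -1.1]
width: 0.0177
finger_force: 30.0
```

Now 1 mm steps until the collar touches.

Request:
creep_tool(ticks=[0.01, -0.0007, 0, 0.0007, 0, 0.01, -0.0007, 0, 0.0007, 0, 0.01, -0.0007, 0, 0.0007, 0, 0.01, -0.0007, 0, 0.0007, 0, 0.01, 0, 0, 0, 0])

```text
time: 23.15
tool_pos: [0.5788, -0.0568, 0.1563]
ee_rot: [-3.139, -0.782, -0.106]
wrist_force: [-0.2, 0.0, -0.3]
width: 0.0175
finger_force: 30.0
```

Request:
creep_tool(ticks=[0.01, -0.0007, 0, 0.0007, 0, 0.01, -0.0007, 0, 0.0007, 0, 0.01, 0, 0, 0, 0, 0.01, 0, 0, 0, 0])

```text
time: 23.48
tool_pos: [0.5797, -0.0571, 0.1563]
ee_rot: [-3.14, -0.785, -0.106]
wrist_force: [-1.9, -0.2, 3.9]
width: 0.0177
finger_force: 30.0
```

z stopped at 0.1563 and the force rose by about 5 N, so the collar seems to be on the mouth. One more light press, then a look.

Request:
creep_tool(ticks=[0.01, -0.0007, 0, 0.0007, 0, 0.01, 0, 0, 0, 0, 0.01, 0, 0, 0, 0, 0.01, 0, 0, 0, 0])

```text
time: 23.82
tool_pos: [0.5801, -0.0571, 0.1563]
ee_rot: [-3.14, -0.787, -0.106]
wrist_force: [-2.3, 1.0, 7.3]
width: 0.0179
finger_force: 30.0
```

```bash
python3 - <<'E'
from h import *
S=grab('side','side7');T=grab('top','top7')
u,v=[int(round(z)) for z in proj(S,MOUTH)];print(u-40,v-60)
a=cv2.resize(S['color'][v-60:v+60,u-40:u+40],(400,600),interpolation=2)
u,v=[int(round(z)) for z in proj(T,MOUTH)];b=cv2.resize(T['color'][v-60:v+60,u-20:u+60],(400,600),interpolation=2)
cv2.imwrite('pics/c7.png',np.hstack([a,b]))
E
```

```text
252 144
```

View pics/c7.png

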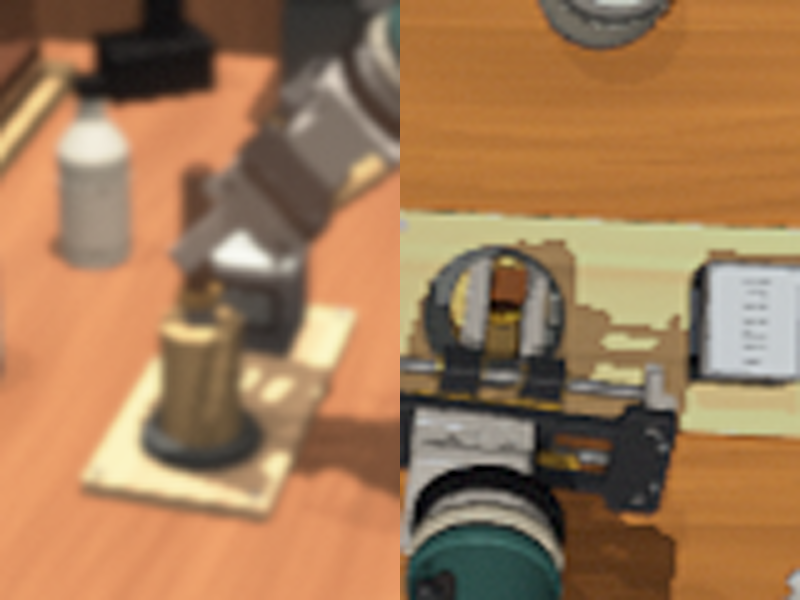

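The side view shows the collar at (202,298) sitting right on the tube, so it is seated. Drawing out vertically.

Request:
creep_tool(ticks=[0.01, 0.0021, 0, -0.0021, 0, 0.01, 0.0035, 0, -0.0036, 0, 0.01, 0.007, 0, -0.0071, 0, 0.01, 0.0106, 0, -0.0107, 0, 0.01, 0.0106, 0, -0.0107, 0, 0.01, 0.0106, 0, -0.0107, 0, 0.01, 0.0106, 0, -0.0107, 0, 0.01, 0.0106, 0, -0.0107, 0, 0.01, 0.0106, 0, -0.0107, 0, 0.01, 0.0106, 0, -0.0107, 0, 0.01, 0.0106, 0, -0.0107, 0, 0.01, 0.0106, 0, -0.0107, 0, 0.01, 0.0106, 0, -0.0107, 0, 0.01, 0.0106, 0, -0.0107, 0, 0.01, 0, 0, 0, 0, 0.01, 0, 0, 0, 0, 0.01, 0, 0, 0, 0])

```text
time: 25.33
tool_pos: [0.5779, -0.057, 0.335]
ee_rot: [-3.139, -0.778, -0.106]
wrist_force: [-0.5, 0.9, -1.1]
width: 0.0177
finger_force: 30.0
```

Request:
creep_tool(ticks=[0.01, 0, 0, 0, -0.125, 0.01, 0, 0, 0, -0.125, 0.01, 0, 0, 0, -0.125, 0.01, 0, 0, 0, -0.125, 0.01, 0, 0, 0, -0.125, 0.01, 0, 0, 0, -0.125, 0.01, 0, 0, 0, -0.125, 0.01, 0, 0, 0, -0.125, 0.01, 0, 0, 0, -0.125, 0.01, 0, 0, 0, -0.125, 0.01, 0, 0, 0, -0.125, 0.01, 0, 0, 0, -0.125])

```text
time: 26.33
tool_pos: [0.5778, -0.0569, 0.334]
ee_rot: [2.366, -0.048, 1.42]
wrist_force: [-0.1, 0.3, -1.3]
width: 0.0178
finger_force: 30.0
```

Request:
creep_tool(ticks=[0.01, 0, 0, 0, -0.125, 0.01, 0, 0, 0, -0.125, 0.01, 0, 0, 0, -0.125, 0.01, 0, 0, 0, -0.125, 0.01, 0, 0, 0, -0.125, 0.01, 0, 0, 0, -0.125, 0.01, 0, 0, 0, -0.125, 0.01, 0, 0, 0, -0.125, 0.01, 0, 0, 0, -0.125, 0.01, 0, 0, 0, -0.125, 0.01, 0, 0, 0, -0.125, 0.01, 0, 0, 0, -0.125, 0.01, 0, 0, 0, -0.125, 0.01, 0, 0, 0, -0.0166, 0.01, 0, 0, 0, 0, 0.01, 0, 0, 0, 0])

```text
time: 27.67
tool_pos: [0.5782, -0.057, 0.3355]
ee_rot: [3.136, 0.779, 3.032]
wrist_force: [-0.1, 0.1, -1.4]
width: 0.0178
finger_force: 30.0
```

```bash
python3 - <<'E'
from h import *
o,p,M=state();print(o['joint_positions'],M.round(3));off=M@[-.0873,.0009,.0679];t=READER+[0,0,.045]-off;print('target',t,'tool delta',M.T@(t-p))
E
```

```text
[-0.26541991 -0.4114556   1.74254678  0.13262281  1.0419708  -1.74913973] [[-0.707  0.106  0.699]
 [ 0.078  0.994 -0.072]
 [-0.703  0.004 -0.712]]
target [ 0.4515002  -0.19521125  0.12197436] tool delta [ 0.22883603 -0.15164255  0.07324982]
```

Request:
creep_tool(ticks=[0.01, 0.01, -0.0066, 0.0032, 0, 0.01, 0.019, -0.0126, 0.0061, 0, 0.01, 0.019, -0.0126, 0.0061, 0, 0.01, 0.019, -0.0126, 0.0061, 0, 0.01, 0.019, -0.0126, 0.0061, 0, 0.01, 0.019, -0.0126, 0.0061, 0, 0.01, 0.019, -0.0126, 0.0061, 0, 0.01, 0.019, -0.0126, 0.0061, 0, 0.01, 0.019, -0.0126, 0.0061, 0, 0.01, 0.019, -0.0126, 0.0061, 0, 0.01, 0.019, -0.0126, 0.0061, 0, 0.01, 0.019, -0.0126, 0.0061, 0, 0.01, 0.0095, -0.0063, 0.003, 0, 0.01, 0, 0, 0, 0, 0.01, 0, 0, 0, 0, 0.01, 0, 0, 0, 0, 0.01, 0, 0, 0, 0])

```text
time: 29.08
tool_pos: [0.458, -0.1887, 0.1296]
ee_rot: [-3.138, 0.774, 3.03]
wrist_force: [-0.4, 0.6, -1.1]
width: 0.018
finger_force: 30.0
```

```bash
python3 - <<'E'
from h import *
S=grab('side','side8');T=grab('top','top8');q=READER+[0,0,.045]
out=[]
for s in(S,T):
    print(proj(s,q));u,v=[int(round(z)) for z in proj(s,q)];print(u-40,v-60);out.append(cv2.resize(s['color'][v-60:v+60,u-40:u+40],(400,600),interpolation=2))
cv2.imwrite('pics/c8.png',np.hstack(out))
E
```

```text
(np.float64(303.6783733415116), np.float64(182.53622906062304))
264 123
(np.float64(351.3403110260391), np.float64(212.85410672719354))
311 153
```

View pics/c8.png

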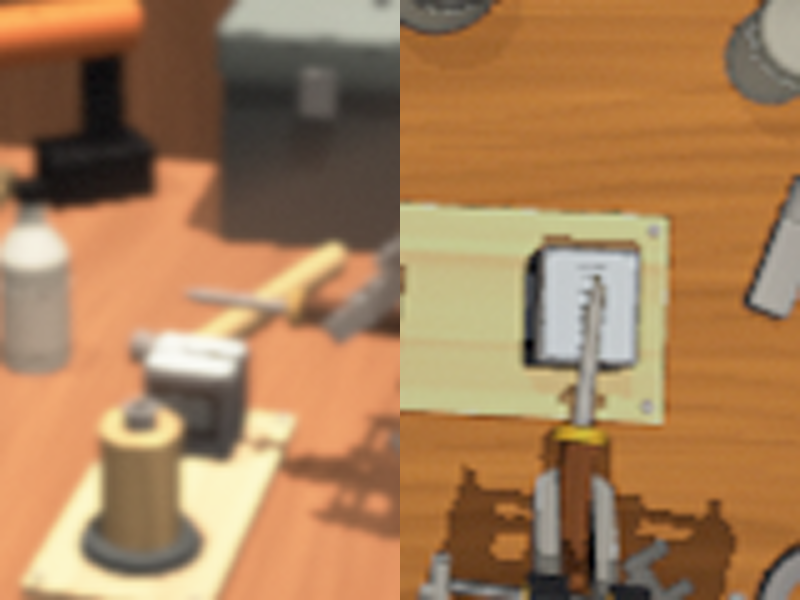

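The top view shows the tip at (597,278) over the white plate. The side view has the tip at (190,294) and the collar at (297,305), clear above the block. Triangulating.

```bash
python3 - <<'E'
from h import *
np.set_printoptions(precision=4,suppress=True)
T=cal('top8');S=cal('side8')
s=lambda x,y:(S,264+(x+.5)/5-.5,123+(y+.5)/5-.5)
t=lambda x,y:(T,311+(x-400+.5)/5-.5,153+(y+.5)/5-.5)
a,ra=tri(t(597,278),s(190,294));b,rb=tri(t(581,435),s(297,305));d=(a-b)/np.linalg.norm(a-b)
print(a,ra,b,rb,'elev',d[2]);o,p,M=state();print('tool delta to centre',M.T@(READER+[0,0,.045]-a),p,o['qvel'])
# hub check: tag-top pixels, before (after turning, arm shadow differs) vs now around the hub
i=cv2.imread('pics/top8.png')
for phi in (-.3,-.15,0,.15,.3):
    w=-np.pi/2-.028+phi; print(phi,[i[tuple(int(round(z)) for z in proj(T,np.array([MOUTH[0]+r*np.cos(w),MOUTH[1]+r*np.sin(w),.1]))[::-1])] for r in(.031,.033)])
E
```

```text
[ 0.5706 -0.2017  0.1407] [np.float64(0.002857825147219411), np.float64(0.0028578251472192854)] [ 0.4863 -0.1918  0.1454] [np.float64(0.0009926057854278624), np.float64(0.0009926057854277924)] elev -0.05469877752303481
tool delta to centre [ 0.0106 -0.0054 -0.0023] [ 0.4578 -0.1887  0.1291] [-0.0044  0.0033  0.0073  0.0003 -0.0004  0.0013]
-0.3 [array([150, 150, 148], dtype=uint8), array([84, 87, 85], dtype=uint8)]
-0.15 [array([166, 169, 167], dtype=uint8), array([118, 123, 122], dtype=uint8)]
0 [array([158, 171, 176], dtype=uint8), array([116, 122, 123], dtype=uint8)]
0.15 [array([156, 168, 170], dtype=uint8), array([121, 130, 127], dtype=uint8)]
0.3 [array([110, 110, 106], dtype=uint8), array([97, 96, 92], dtype=uint8)]
```

The tag is still facing. Centring the last 10 mm and settling.

Request:
creep_tool(ticks=[0.01, 0.004, -0.002, -0.002, 0, 0.01, 0.004, -0.002, -0.002, 0, 0.01, 0.001, -0.001, -0.001, 0, 0.01, 0, 0, 0, 0, 0.01, 0, 0, 0, 0, 0.01, 0, 0, 0, 0, 0.01, 0, 0, 0, 0, 0.01, 0, 0, 0, 0, 0.01, 0, 0, 0, 0, 0.01, 0, 0, 0, 0])

```text
time: 30.02
tool_pos: [0.449, -0.189, 0.1272]
ee_rot: [-3.139, 0.767, 3.022]
wrist_force: [0.4, 0.7, -0.7]
width: 0.0177
finger_force: 30.0
```

```bash
python3 - <<'E'
from h import *
o,p,M=state();print('tip est',p+M@[-.0873,.0009,.0679],p+np.array([.1128,-.013,.0116]),READER,abs(o['qvel']).max(),o['finger_force'])
print(close_job())
E
```

```text
tip est [ 0.5582474  -0.2013937   0.13890126] [ 0.56176783 -0.2019958   0.13880608] [ 0.5608 -0.206   0.09  ] 0.0022342349941502438 29.99953955411911
the job is handed in; nothing more can be done
None
```

I handed the job in at about 30 s, with no verdict printed. By my measurements, the hub faces the scanner, the rod went in until its collar stopped on the tube and came right out, and the gripper still holds it level and still, its tip about 5 mm from the plate's centre and 5 cm above it.

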